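# Build up the test sieve column on the shaker

### The arm

A 6-joint arm with a two-finger parallel gripper is mounted at the origin on the work surface. World frame = base frame: x ahead of the robot, y to its left, z up, the work surface at z = 0. Lengths are in m, angles in rad, forces in N, time in s.
With the tool pointing down it reaches from about 0.3 to 0.875 m from the base axis. Payload 6.4 kg.
Tool frame: the origin (TCP) lies at the very end of the fingers, on their centre line; the grasp point (between the pads) lies ctrl.pinch_z behind it (ctrl.pinch_z is the distance from the TCP to the grasp point, in m); y points along the fingers, z is the direction in which the jaws open and shut, and the axes are right-handed (so a half turn about y gives the same grasp; the last joint's range is limited). The gripper opens to 85 mm and grips with 20 to 120 N. Pads are 22 mm wide; open, the fingers measure 114 mm over their backs; the gripper's body (76 mm by 85 mm) begins 54 mm behind the grasp point. The pads swing forward as they close: fully open they stand 13 mm farther back than shut.
Start: joints at [-0.206, 0.181, 1.607, -0, 1.354, -0.206], TCP at [0.575, 0, 0.231] pointing down, gripper open.
Joint ranges: [-2.99, 2.99], [-0.89, 2.07], [0.3, 2.58], [-1.14, 4.28], [0, 2.63], [-3.12, 3.12]. Speed limits (rad/s): [2.57, 2.57, 3.01, 3.14, 3.14, 3.14].

### API

Orientations are given as a unit quaternion [w, x, y, z].
In Python, from bench import ctrl gives the robot as it stands.
- The arm moves only by the shell command python3 -m pendant 'ROWS'. ROWS is JSON, one flat list of numbers, 7 for each row, row after row: the shift along the world's x, y, z in m, then the turn, a rotation vector about the world's x, y, z in degrees, then the finger opening in m, from 0 to 0.0854. In form: [tx, ty, tz, rx, ry, rz, hand, tx, ty, tz, rx, ry, rz, hand, ...]. A call has 1 to 12 rows; each row shifts and turns the commanded pose from where the row before left it; what a row does not reach is not made up. A row lasts 1/8 s, in which the tool goes at most 62.5 mm and 10.7 degrees, less where a joint would pass 70% of its speed; a pose out of reach is approached as far as the arm can. A call with a gripper value outside its range is refused whole. The fingers move at their own pace and stop on an object; the grip force is fixed at half the most. Time passes only in rows, so rows that do not move let the fingers close. It gives the time, the measured TCP pose, the force and the opening at its end, in the units of the state.
- ctrl.get_obs(): the state, without advancing time (a new reading comes with each control period).
- ctrl.camera(name): name is "scene" or "side" or "wrist"; returns the picture (400x640x3 uint8, red, green, blue); there is no depth.
- ctrl.camera_info(name): a dict with "fx", "fy", "cx", "cy" (pixels), "origin" and "rotation" of the camera in the world; the wrist camera has in their place "tool_from_camera" (4x4, takes a point from camera to tool coordinates, whose origin is the TCP and whose axes are the tool frame's). Camera axes: x right, y down, z forward; pixel columns grow to the right and rows downward; lengths in m; the calibration is good to about 2 mm. A picture is of the moment at which its call begins: read the wrist's pose just before it. camera_info takes no time and is no camera call.
- ctrl.hand_in(): hands the job in, once; it reports no verdict.
Trained networks look in the newest picture that a camera, given by its name, has taken for a name from the list of things; names that differ only in an ending like _2 or _b are one class to them, and where a whole thing is asked for, a point or a joint stands for the part that bears it (a point fixed in the world has none). Each returns a list of dicts, best first, with "score" (0 to 1); they miss things now and then, are a little off and sometimes report something else, mostly with a low value. They report only what shows in the picture. A call takes as long as a camera call. They do not tell look-alikes from the thing itself.
- ctrl.silhouettes(target, camera): "mask" (400x640 bool, what is visible of it) and "bbox" ([left, top, right, bottom] in pixels, round what is visible of it).
The state is a dict: "time_s": time; "q": joint angles; "dq": joint speeds; "joint_efforts": joint torques, N m; "eef_pos": TCP position; "eef_rot": TCP orientation; "wrist_force": force on the tool from outside, world axes, zero at the start; "torque": the same for the moment, N m; "opening": opening from 0.0 (shut) to 1.0 (fully open).
Only numpy, scipy, OpenCV 4.12 (cv2) and the standard library are available. Lean on these libraries where they do the work, as an engineer would, in place of code of your own. Each camera call takes 0.05 s, during which the arm holds its last target.

### The job

Build the sieve column on the socket of the round white shaker: the receiving pan at the bottom, then the fine sieve, then the coarse sieve, and the knobbed lid on top, each one set down without dropping it and fully home in the one below, upright and let go. Leave the oil jar, the vial and the white box that stand among them where they are.

Things in the scene. Friction and masses are not known exactly. Their poses are not given: they have to be found in the camera images.
- seat (a point): Sieve shaker: white round machine 100 mm across, 40 mm high, fixed to the bench, black foot band; on top a steel socket ring 7 mm high (56 mm outside, 50 mm inside). The point is on its axis at the ring's top, 47 mm above the bench. The seated pan's point is 10 mm above it.
- pan_mid (a point): Receiving pan: plain steel round dish, 56 mm outside, 50 mm inside, 32 mm high in all (the lowest of the open ones), smooth steel floor deep inside. Its foot, 6 mm high, 46 mm across tapering to 41, drops into a 50 mm socket until rim rests on rim. Yaw is free. The point is on its axis half-way up, 16 mm above its underside; z is up.
- fine_mid (a point): Fine sieve: steel ring 56 mm outside, 50 mm inside, 40 mm high in all, close brass mesh (3.5 mm grid) 14 mm below the rim. Its foot, 6 mm high, 46 mm across tapering to 41, drops into a 50 mm socket until rim rests on rim. Yaw is free. The point is on its axis half-way up, 20 mm above its underside; seated, 30 mm above the pan's point.
- coarse_mid (a point): Coarse sieve: steel ring 56 mm outside, 50 mm inside, 54 mm high in all (the tallest), wide grid of 3 mm steel bars 8.5 mm apart over dark, 14 mm below the rim. Its foot, 6 mm high, 46 mm across tapering to 41, drops into a 50 mm socket until rim rests on rim. Yaw is free. The point is on its axis half-way up, 27 mm above its underside; seated, 41 mm above the fine sieve's point.
- lid_knob (a point): Lid: steel disc 56 mm across, 6 mm thick, on a 6 mm foot (46 mm across tapering to 41), with an upright black knob 20 mm across rising from 12 to 46 mm above the underside. The point is on the knob's axis, 34 mm above the underside; seated, 55 mm above the coarse sieve's point. Yaw is free.
- jar_mid (a point): Bystander: oil sample jar of amber glass with a white screw cap, 54 mm across, 58 mm high; the point is at its middle. Leave it alone.
- vial_mid (a point): Bystander: amber glass vial with a red cap, 28 mm across, 52 mm high; the point is at its middle. Leave it alone.
- paperbox_mid (a point): Bystander: plain white filter paper box, 65 x 65 mm, 30 mm high; the point is at its middle. Leave it alone.
Mind the look-alikes: they are no part of the job. Leave any blue look-alike of the part that bears seat alone.

How it is judged:
By the outcome, as a careful person would: the job done as asked, in the order asked, and still so for the second after the job is handed in, with the robot touching nothing.
It also fails if it takes over 106 s, if anything falls off the work surface, if the arm or the gripper's body presses on something with over 40 N, if the wrist force passes 120 N, or if a joint passes its speed limit or range.

## Working session

There is one attempt and no reset: what is moved stays moved. The work goes in short steps, Python scripts to look and compute and a shell command to move; the robot and the scene stay as the last step left them, time stands still between calls to the robot, and variables do not carry over. Pictures are saved under pics/ and viewed, and the job is handed in when it is done.

```bash
mkdir -p pics; ls; python3 - <<'E'
from bench import ctrl
import cv2
o=ctrl.get_obs();print(o, ctrl.pinch_z)
for n in ["scene","side","wrist"]:
    im=ctrl.camera(n);cv2.imwrite(f"pics/{n}0.png",im[:,:,::-1]);print(n,ctrl.camera_info(n))
E
```

```text
pics
{'time_s': 0.0, 'q': array([-2.06280450e-01,  1.81529285e-01,  1.60801843e+00, -2.26873155e-05,
        1.35377996e+00, -2.06313203e-01]), 'dq': array([-5.24559716e-05, -2.79945399e-04, -4.88262864e-04, -6.24599478e-05,
       -1.96817057e-04, -4.36189097e-04]), 'joint_efforts': array([ 3.41415571e-04, -4.44869328e+01, -3.51340663e+01, -2.51131587e-04,
        9.11703974e-03,  3.43231875e-05]), 'eef_pos': array([5.74447923e-01, 1.37054355e-04, 2.30385720e-01]), 'eef_rot': array([ 0.49966696, -0.50035149,  0.50049952, -0.49948128]), 'wrist_force': array([-0.00714505,  0.54836946, -0.23730332]), 'torque': array([-0.01611559, -0.05425812,  0.04417139]), 'opening': 0.9969400990409995} 0.0187
scene {'fx': 502.488763939582, 'fy': 502.488763939582, 'cx': 332.69713675772823, 'cy': 193.2753283144156, 'origin': array([1.38005726, 0.27577739, 0.69548842]), 'rotation': array([-0.27674096,  0.48513739,  0.73045065, -0.39306234])}
side {'fx': 425.24880547826905, 'fy': 425.24880547826905, 'cx': 321.49096816708254, 'cy': 203.33697172120034, 'origin': array([-0.0353478 , -0.70833603,  0.81139593]), 'rotation': array([-0.37627068,  0.8612801 , -0.31283652,  0.13693165])}
wrist {'fx': 292.91631957569894, 'fy': 292.91631957569894, 'cx': 316.13319167768117, 'cy': 199.27634036654624, 'tool_from_camera': array([[-6.89673742e-04,  9.49253577e-01,  3.14511003e-01,
        -7.99052464e-02],
       [-5.42603010e-04, -3.14511387e-01,  9.49253545e-01,
        -1.41891359e-01],
       [ 9.99999615e-01,  4.84020628e-04,  7.31978093e-04,
         4.57404396e-04],
       [ 0.00000000e+00,  0.00000000e+00,  0.00000000e+00,
         1.00000000e+00]])}
```

View pics/scene0.png

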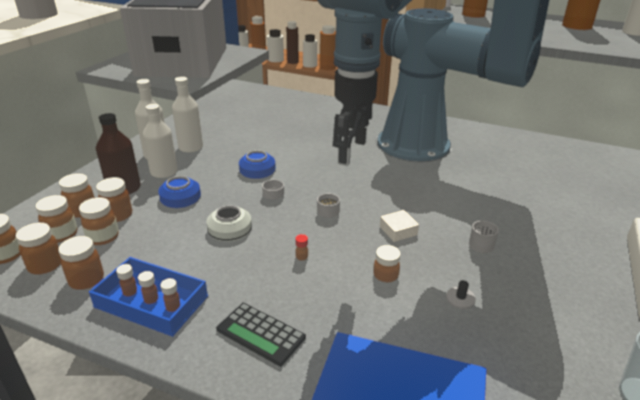

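View pics/side0.png

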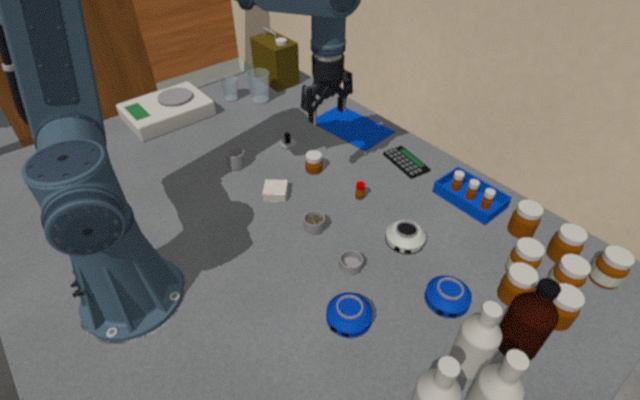

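View pics/wrist0.png

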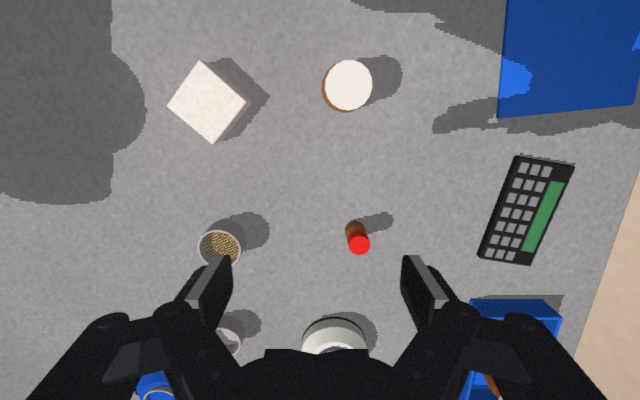

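```bash
cat > h.py <<'E'
from bench import ctrl
import numpy as np, cv2
from scipy.spatial.transform import Rotation as R
from scipy.optimize import least_squares
def rot(q): q=np.array(q); return R.from_quat([q[1],q[2],q[3],q[0]]).as_matrix()
def cam(n,obs=None):
    i=ctrl.camera_info(n)
    if n=="wrist":
        T=np.array(i["tool_from_camera"]); Rt=rot(obs["eef_rot"])
        return i, Rt@T[:3,:3], Rt@T[:3,3]+obs["eef_pos"]
    return i, rot(i["rotation"]), np.array(i["origin"])
def proj(c,P):
    i,Rm,o=c; p=(np.atleast_2d(P)-o)@Rm
    return np.c_[i["fx"]*p[:,0]/p[:,2]+i["cx"], i["fy"]*p[:,1]/p[:,2]+i["cy"]]
def ray(c,u,v,z):
    i,Rm,o=c; d=Rm@np.array([(u-i["cx"])/i["fx"],(v-i["cy"])/i["fy"],1]); return o+d*(z-o[2])/d[2]
a=np.linspace(0,2*np.pi,48,endpoint=False)
def cyl(rings): # [(r,z)]
    return np.concatenate([np.c_[r*np.cos(a),r*np.sin(a),0*a+z] for r,z in rings])
M={"seat":cyl([(.05,0),(.05,.04),(.028,.047)]),
"pan_mid":cyl([(.0205,0),(.023,.006),(.028,.006),(.028,.032)]),
"fine_mid":cyl([(.0205,0),(.023,.006),(.028,.006),(.028,.040)]),
"coarse_mid":cyl([(.0205,0),(.023,.006),(.028,.006),(.028,.054)]),
"lid_knob":cyl([(.0205,0),(.023,.006),(.028,.006),(.028,.012),(.01,.012),(.01,.046)]),
"jar_mid":cyl([(.027,0),(.027,.058)]),"vial_mid":cyl([(.014,0),(.014,.052)])}
def bb(p): return np.r_[p.min(0),p.max(0)]
def fit(name,dets,x0,z0=0):
    f=lambda x: np.concatenate([bb(proj(c,M[name]+[x[0],x[1],z0]))-(np.array(b)) for c,b in dets])
    s=least_squares(f,x0,loss="soft_l1",x_scale=.01); return s.x, f(s.x)
E
python3 - <<'E'
from h import *
D={}
for n in ["scene","side","wrist"]:
    o=ctrl.get_obs(); im=ctrl.camera(n).copy()
    c=cam(n,o)
    for t in list(M)+["paperbox_mid"]:
        for d in ctrl.silhouettes(t,n)[:3]:
            m=d["mask"]; ys,xs=np.nonzero(m)
            print(n,t,round(float(d["score"]),2),np.round(d["bbox"],1),m.sum(), np.round(ray(c,xs.mean(),ys.mean(),.02)[:2],3) if len(xs) else "")
E
```

```text
scene seat 0.82 [205.5 206.2 254.  242.8] 1322 [ 0.608 -0.276]
scene seat 0.7 [468.7 221.  495.5 252. ] 744 [0.42  0.264]
scene seat 0.63 [155.1 178.  200.1 210.8] 1117 [ 0.545 -0.458]
scene pan_mid 0.66 [260.9 180.6 284.7 198.5] 359 [ 0.438 -0.252]
scene fine_mid 0.89 [315.5 193.5 342.2 220.8] 512 [ 0.446 -0.098]
scene fine_mid 0.68 [296.7 235.7 307.8 261.6] 254 [ 0.62  -0.089]
scene coarse_mid 0.68 [468.3 223.5 494.8 252.1] 776 [0.422 0.265]
scene coarse_mid 0.22 [314.1 193.2 339.4 218.5] 507 [ 0.448 -0.099]
scene lid_knob 0.89 [444.7 278.7 474.1 307.7] 536 [0.631 0.252]
scene jar_mid 0.56 [376.2 248.  398.3 284.5] 820 [0.598 0.095]
scene vial_mid 0.8 [295.  233.4 307.2 260.8] 286 [ 0.618 -0.09 ]
scene paperbox_mid 0.85 [381.6 210.8 419.3 242.8] 837 [0.459 0.08 ]
scene paperbox_mid 0.71 [296.3 236.2 307.8 259.7] 273 [ 0.619 -0.089]
side seat 0.95 [422.1 273.  473.6 320.3] 1676 [ 0.533 -0.466]
side seat 0.83 [326.6 292.2 375.5 342.5] 1781 [ 0.334 -0.359]
side seat 0.79 [384.7 219.1 428.4 257.3] 1162 [ 0.594 -0.284]
side pan_mid 0.58 [340.9 251.4 364.1 274. ] 478 [ 0.434 -0.255]
side
[... 203 characters left out ...]
ob 0.65 [280.2 133.3 295.  150.1] 170 [0.617 0.244]
side jar_mid 0.93 [305.3 151.2 320.7 173. ] 344 [0.614 0.105]
side vial_mid 0.7 [355.5 181.9 367.9 198.2] 152 [ 0.634 -0.077]
side paperbox_mid 0.66 [261.7 180.9 287.7 200.1] 498 [0.446 0.071]
wrist seat 0.82 [134.8 370.3 172.6 400. ] 801 [ 0.314 -0.357]
wrist seat 0.56 [300.7 316.7 367.1 351.6] 1884 [ 0.6   -0.252]
wrist pan_mid 0.58 [216.9 315.7 243.8 354.1] 726 [ 0.449 -0.248]
wrist fine_mid 0.69 [199.5 219.  243.7 266.1] 1578 [ 0.45  -0.095]
wrist jar_mid 0.84 [322.3  62.4 372.1 110.4] 2085 [0.609 0.098]
wrist vial_mid 0.84 [345.5 219.5 368.  257. ] 626 [ 0.629 -0.09 ]
wrist paperbox_mid 0.56 [170.   60.8 251.8 143.5] 3938 [0.452 0.08 ]
```

```bash
python3 - <<'E'
from h import *
dets={"seat":[("scene",[205.5,206.2,254,242.8]),("side",[384,217.6,427.6,255.7])],
"pan_mid":[("scene",[260.9,180.6,284.7,198.5]),("side",[340.9,251.4,364.1,274])],
"fine_mid":[("scene",[315.5,193.5,342.2,220.8]),("side",[303.1,210.1,321+5,234.5])],
"coarse_mid":[("scene",[468.5,222,495,252]),("side",[225.2,146.6,245.8,169.1])],
"lid_knob":[("scene",[444.7,278.7,474.1,307.7]),("side",[280.2,133.3,295,150.1])],
"jar_mid":[("scene",[376,248,400,284.5]),("side",[305.3,151.2,320.7,173])],
"vial_mid":[("scene",[295,233.4,307.2,260.8]),("side",[355.5,181.9,367.9,198.2])]}
ims={n:cv2.imread(f"pics/{n}0.png") for n in("scene","side")}
big={n:cv2.resize(ims[n],None,fx=4,fy=4,interpolation=cv2.INTER_CUBIC) for n in ims}
tiles=[]
for t,l in dets.items():
    x,r=fit(t,[(cam(n),b) for n,b in l],[.5,0]); print(t,np.round(x,4),np.round(r,1))
    row=[]
    for n,b in l:
        h=cv2.convexHull(((proj(cam(n),M[t]+[x[0],x[1],0])+.5)*4).astype(np.float32)).astype(int)
        cv2.polylines(big[n],[h],True,(0,255,0),1)
        cx,cy=int((b[0]+b[2])*2),int((b[1]+b[3])*2); row.append(big[n][cy-110:cy+110,cx-110:cx+110])
    tiles.append(np.vstack(row))
cv2.imwrite("pics/crops1.png",cv2.resize(np.hstack(tiles[:5]),(790,316)))
cv2.imwrite("pics/crops1.png",cv2.resize(np.hstack(tiles[:5]),None,fx=.72,fy=.72))
E
```

```text
seat [ 0.6011 -0.2788] [ 0.1 -4.1 -2.2 -0.7  0.4 -2.3 -1.3 -0.8]
pan_mid [ 0.4378 -0.2556] [-0.5 -1.3 -1.5  1.7 -1.2 -2.2 -0.4  0.4]
fine_mid [ 0.4532 -0.0969] [ 0.5 -0.2 -2.6 -2.5  0.5 -0.9 -0.8 -0.8]
coarse_mid [0.4366 0.2631] [-1.3 -1.9  2.4  1.1  0.1 -0.4  0.1  0.8]
lid_knob [0.6202 0.2489] [-0.4 -0.5  0.1  0.1 -1.6 -1.   0.8 -0.6]
jar_mid [0.6111 0.101 ] [-2.2 -2.4  2.9  0.6 -0.9 -3.5  1.7  0.8]
vial_mid [ 0.6275 -0.0871] [-1.5  0.2 -0.2  0.5 -0.7 -1.8 -2.   2.4]
```

View pics/crops1.png

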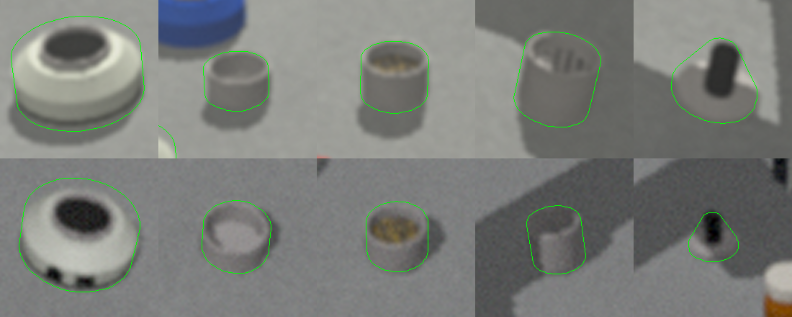

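```bash
python3 -m pendant '[-0.01,-0.04,-0.005,0,0,0,0.0854, -0.01,-0.04,-0.005,0,0,0,0.0854, -0.01,-0.04,-0.005,0,0,0,0.0854, -0.01,-0.04,-0.005,0,0,0,0.0854, -0.01,-0.04,0,0,0,0,0.0854, 0,0,0,0,0,0,0.0854, 0,0,0,0,0,0,0.0854]'
cat > look.py <<'E'
import sys
from h import *
def look(tag,names,n="wrist"):
    o=ctrl.get_obs(); im=ctrl.camera(n); cv2.imwrite(f"pics/{tag}.png",im[:,:,::-1]); c=cam(n,o)
    print("tcp",np.round(o["eef_pos"],4),"t",o["time_s"])
    out={}
    for t,z0,x0 in names:
        for d in ctrl.silhouettes(t,n)[:2]:
            x,r=fit(t,[(c,d["bbox"])],x0,z0); print(t,round(float(d["score"]),2),np.round(d["bbox"],1),np.round(x,4),np.round(r,1))
            out.setdefault(t,x)
    return c,im,out
E
python3 - <<'E'
from look import *
look("w1",[("seat",0,[.6,-.28]),("pan_mid",0,[.44,-.25]),("fine_mid",0,[.45,-.1])])
E
```

```text
time_s: 2.38
eef_pos: [0.525, -0.1997, 0.2113]
eef_rot: [0.5, -0.5, 0.5, -0.5]
wrist_force: [0.4, -0.6, -0.9]
opening: 1.003
tcp [ 0.525  -0.1997  0.2113] t 2.375
seat 0.94 [292.  317.4 357.9 351.2] [ 0.538  -0.4665] [-3.1 -1.4  3.1 41.2]
seat 0.76 [135.1 250.5 207.4 315.5] [ 0.3443 -0.3573] [-2.  -1.4 14.9 15.7]
fine_mid 0.97 [216.4  47.7 272.1 111.2] [ 0.4532 -0.0991] [-1.7  1.2  3.6 -1.4]
```

View pics/w1.png

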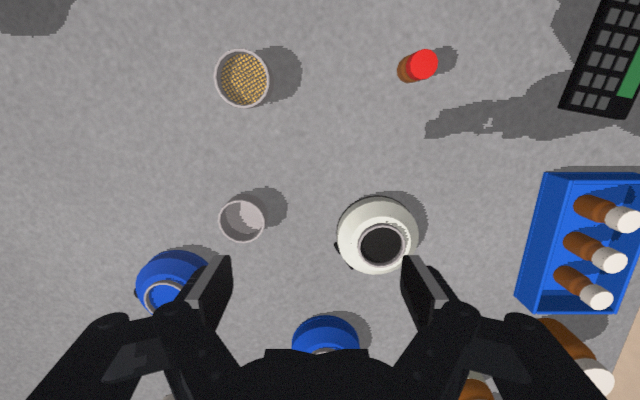

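```bash
cat > ov.py <<'E'
from h import *
def overlay(im,c,rings,fn,s=5,w=75):
    b=cv2.resize(im[:,:,::-1],None,fx=s,fy=s,interpolation=cv2.INTER_CUBIC).copy(); T=[]
    for x,y,z,r in rings:
        p=proj(c,cyl([(r,z)])+[x,y,0]); cv2.polylines(b,[((p+.5)*s).astype(int)],True,(0,255,0),1)
    for x,y,z,r in rings:
        u,v=proj(c,[[x,y,z]])[0]*s; w2=w*s//2
        u=int(np.clip(u,w2,640*s-w2)); v=int(np.clip(v,w2,400*s-w2)); T.append(b[v-w2:v+w2,u-w2:u+w2])
    o=np.hstack(T); f=min(1,790/o.shape[1]); cv2.imwrite(fn,cv2.resize(o,None,fx=f,fy=f))
E
python3 - <<'E'
from ov import *
o=ctrl.get_obs(); im=ctrl.camera("wrist"); c=cam("wrist",o)
for (u,v,z) in [(380.5,244.5,.047),(241,220.5,.032),(242,78.5,.040)]: print(np.round(ray(c,u,v,z),4))
L=[list(ray(c,u,v,z)[:2])+[z,.028] for (u,v,z) in [(380.5,244.5,.047),(241,220.5,.032),(242,78.5,.040)]]
overlay(im,c,L,"pics/ov1.png")
E
```

```text
[ 0.6009 -0.2756  0.047 ]
[ 0.4372 -0.252   0.032 ]
[ 0.4523 -0.0968  0.04  ]
```

View pics/ov1.png

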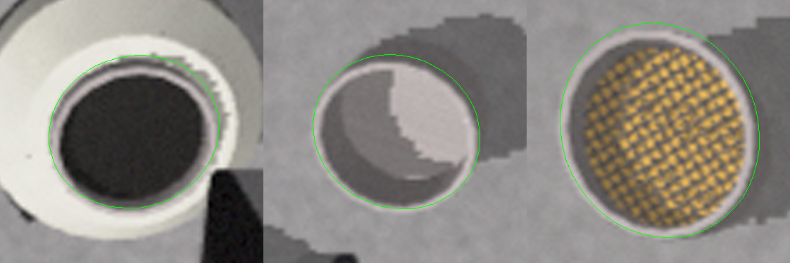

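```bash
python3 -m pendant '[-0.0295,-0.018,-0.02,0,0,0,0.0854, -0.029,-0.018,-0.03,0,0,0,0.0854, -0.029,-0.018,-0.04,0,0,0,0.0854, 0,0,-0.04,0,0,0,0.0854, 0,0,-0.04,0,0,0,0.0854, 0,0,-0.023,0,0,0,0.0854, 0,0,-0.01,0,0,0,0.0854, 0,0,0,0,0,0,0.0854, 0,0,0,0,0,0,0.0854]'
python3 - <<'E'
from h import *
cv2.imwrite("pics/w2.png",ctrl.camera("wrist")[:,:,::-1])
E
```

```text
time_s: 3.75
eef_pos: [0.4384, -0.2545, 0.0094]
eef_rot: [-0.5, 0.5, -0.499, 0.501]
wrist_force: [-0.1, -0.5, -0.2]
opening: 0.999
```

View pics/w2.png

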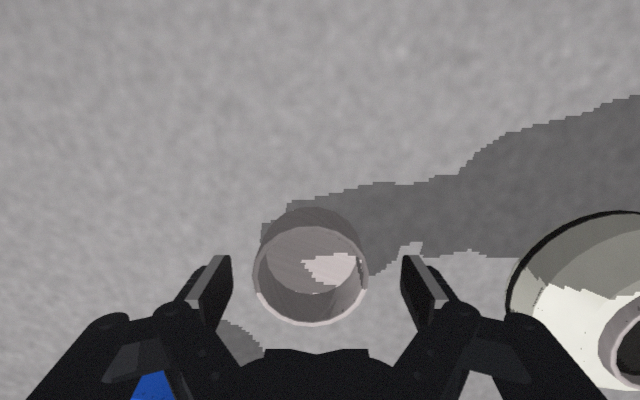

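```bash
python3 -m pendant '[0,0,0,0,0,0,0.04, 0,0,0,0,0,0,0.04, 0,0,0,0,0,0,0.04, 0,0,0,0,0,0,0.04,0,0,0,0,0,0,0.04]'
python3 - <<'E'
from ov import *
o=ctrl.get_obs(); im=ctrl.camera("wrist"); c=cam("wrist",o); cv2.imwrite("pics/w3.png",im[:,:,::-1])
x,y=o["eef_pos"][:2]; overlay(im,c,[(x,y,.032,.028),(x,y+.002,.032,.028)],"pics/ov3.png",w=140,s=3)
E
```

```text
time_s: 4.42
eef_pos: [0.438, -0.2544, 0.0096]
eef_rot: [-0.5, 0.5, -0.5, 0.5]
wrist_force: [-2.7, 1.6, 10.1]
opening: 0.638
```

View pics/ov3.png

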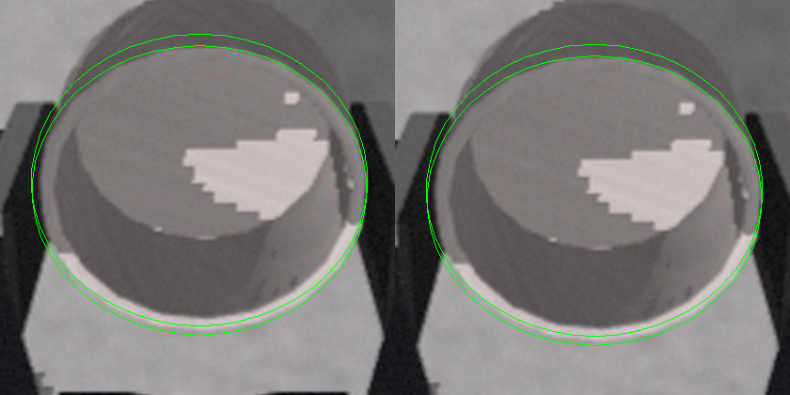

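```bash
python3 -m pendant '[0,0,0.02,0,0,0,0.04, 0,0,0.04,0,0,0,0.04, 0.01,-0.0016,0.03,0,0,0,0.04, 0.036,-0.005,0,0,0,0,0.04, 0.036,-0.005,0,0,0,0,0.04, 0.036,-0.005,0,0,0,0,0.04, 0.034,-0.005,0,0,0,0,0.04, 0.0105,-0.0015,-0.015,0,0,0,0.04, 0,0,-0.007,0,0,0,0.04,0,0,0,0,0,0,0.04,0,0,0,0,0,0,0.04]'
python3 - <<'E'
from h import *
cv2.imwrite("pics/w4.png",ctrl.camera("wrist")[:,:,::-1])
im=ctrl.camera("side"); s=ctrl.camera("scene")
a1=cv2.resize(im[190:290,345:465],None,fx=3.2,fy=3.2,interpolation=2); a2=cv2.resize(s[150:250,170:290],None,fx=3.2,fy=3.2,interpolation=2)
cv2.imwrite("pics/s4.png",np.hstack([a1,a2])[:,:,::-1])
E
```

```text
time_s: 5.85
eef_pos: [0.5996, -0.2772, 0.0767]
eef_rot: [-0.5, 0.5, -0.5, 0.5]
wrist_force: [0.5, -0.3, -1.4]
opening: 0.637
```

View pics/w4.png

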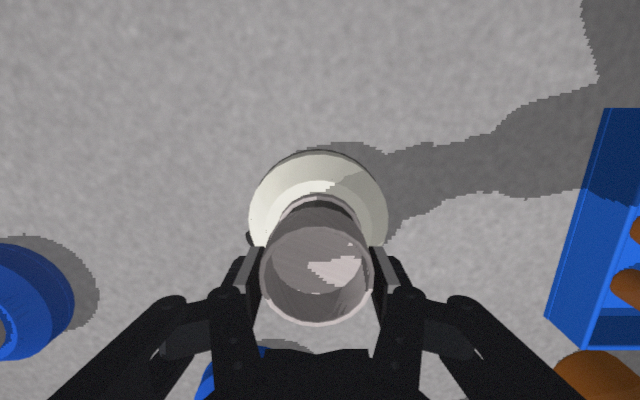

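View pics/s4.png

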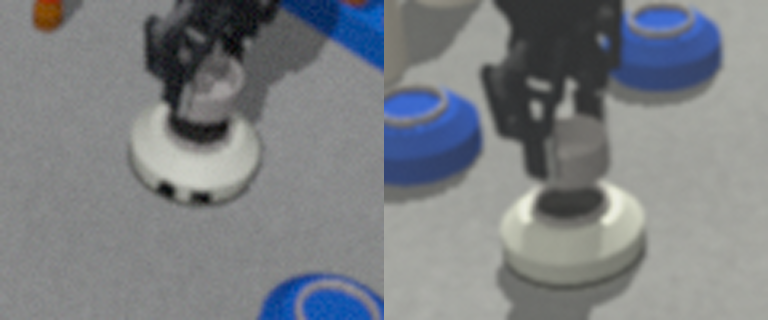

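```bash
python3 -m pendant '[0.001,-0.0008,-0.006,0,0,0,0.04, 0,0,-0.006,0,0,0,0.04, 0,0,-0.005,0,0,0,0.04, 0,0,-0.004,0,0,0,0.04, 0,0,-0.002,0,0,0,0.04, 0,0,0,0,0,0,0.04]'
```

```text
time_s: 6.75
eef_pos: [0.6009, -0.2778, 0.0531]
eef_rot: [0.5, -0.5, 0.5, -0.5]
wrist_force: [-0.6, -0.1, -0.6]
opening: 0.64
```

```bash
python3 -m pendant '[0,0,-0.001,0,0,0,0.04, 0,0,-0.001,0,0,0,0.04, 0,0,-0.001,0,0,0,0.04, 0,0,0,0,0,0,0.04]'
```

```text
time_s: 7.25
eef_pos: [0.6011, -0.2779, 0.0507]
eef_rot: [-0.5, 0.5, -0.5, 0.5]
wrist_force: [-0.6, 1.3, 1.7]
opening: 0.636
```

```bash
python3 -m pendant '[0,0,-0.0007,0,0,0,0.04, 0,0,0,0,0,0,0.04]'
```

```text
time_s: 7.5
eef_pos: [0.6011, -0.2779, 0.0506]
eef_rot: [-0.5, 0.5, -0.5, 0.5]
wrist_force: [-3.8, 2.3, 6.5]
opening: 0.638
```

Seated (stops at 0.0506 as predicted). Release and look.

```bash
python3 -m pendant '[0,0,0.0003,0,0,0,0.06, 0,0,0,0,0,0,0.0854, 0,0,0,0,0,0,0.0854, 0,0,0,0,0,0,0.0854, 0,0,0.02,0,0,0,0.0854, 0,0.01,0.04,0,0,0,0.0854, 0,0.02,0.04,0,0,0,0.0854, -0.01,0.03,0.03,0,0,0,0.0854, 0,0,0,0,0,0,0.0854, 0,0,0,0,0,0,0.0854]'
python3 - <<'E'
from ov import *
o=ctrl.get_obs(); im=ctrl.camera("wrist"); c=cam("wrist",o); cv2.imwrite("pics/w5.png",im[:,:,::-1])
overlay(im,c,[(.601,-.2755,.073,.028),(.4523,-.0968,.04,.028)],"pics/ov5.png",w=75,s=5)
E
```

```text
time_s: 8.75
eef_pos: [0.5911, -0.2183, 0.1803]
eef_rot: [-0.5, 0.5, -0.5, 0.5]
wrist_force: [-0.2, -0.2, 0.2]
opening: 1.003
```

View pics/w5.png

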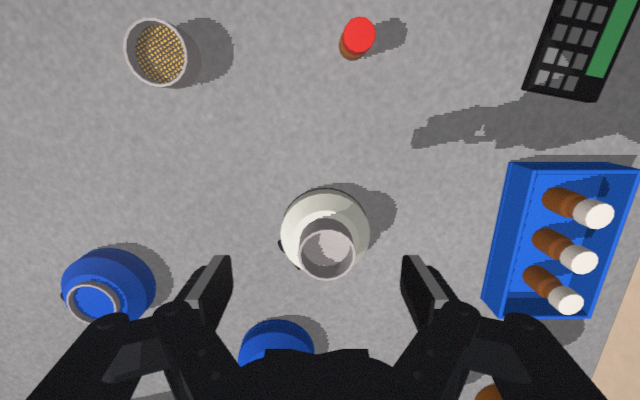

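View pics/ov5.png

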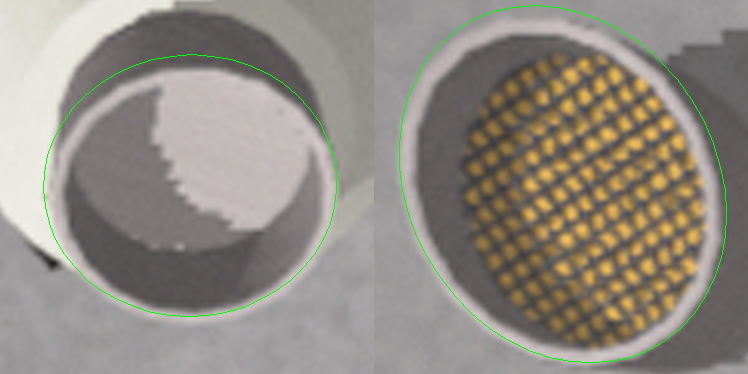

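```bash
python3 -m pendant '[-0.028,0.024,0,0,0,0,0.0854, -0.028,0.024,-0.02,0,0,0,0.0854, -0.028,0.024,-0.02,0,0,0,0.0854, -0.028,0.024,-0.02,0,0,0,0.0854, -0.0265,0.0235,-0.02,0,0,0,0.0854, 0,0,-0.03,0,0,0,0.0854, 0,0,-0.03,0,0,0,0.0854, 0,0,-0.02,0,0,0,0.0854, 0,0,-0.006,0,0,0,0.0854, 0,0,0,0,0,0,0.0854, 0,0,0,0,0,0,0.0854]'
python3 - <<'E'
from h import *
cv2.imwrite("pics/w6.png",ctrl.camera("wrist")[:,:,::-1])
E
```

```text
time_s: 10.18
eef_pos: [0.4531, -0.0988, 0.0145]
eef_rot: [-0.5, 0.5, -0.5, 0.5]
wrist_force: [0.5, -1.0, -0.4]
opening: 1.003
```

View pics/w6.png

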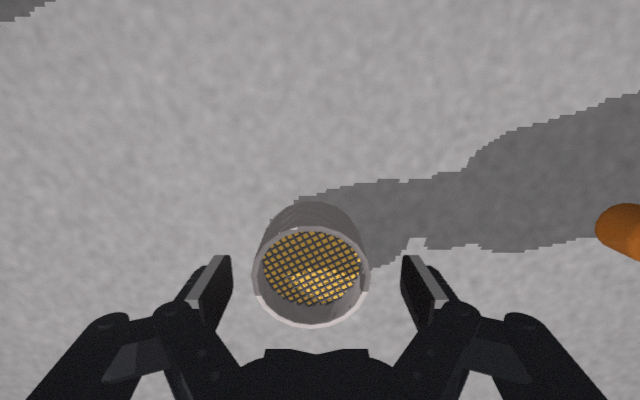

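```bash
python3 -m pendant '[0,0,0,0,0,0,0.04, 0,0,0,0,0,0,0.04, 0,0,0,0,0,0,0.04, 0,0,0,0,0,0,0.04,0,0,0,0,0,0,0.04]'
python3 - <<'E'
from ov import *
o=ctrl.get_obs(); im=ctrl.camera("wrist"); c=cam("wrist",o)
x,y=o["eef_pos"][:2]; overlay(im,c,[(x,y,.04,.028),(x,y+.002,.04,.028)],"pics/ov6.png",w=140,s=3)
E
```

```text
time_s: 10.85
eef_pos: [0.4529, -0.0986, 0.015]
eef_rot: [-0.5, 0.5, -0.5, 0.5]
wrist_force: [-3.1, 1.0, 10.9]
opening: 0.641
```

View pics/ov6.png

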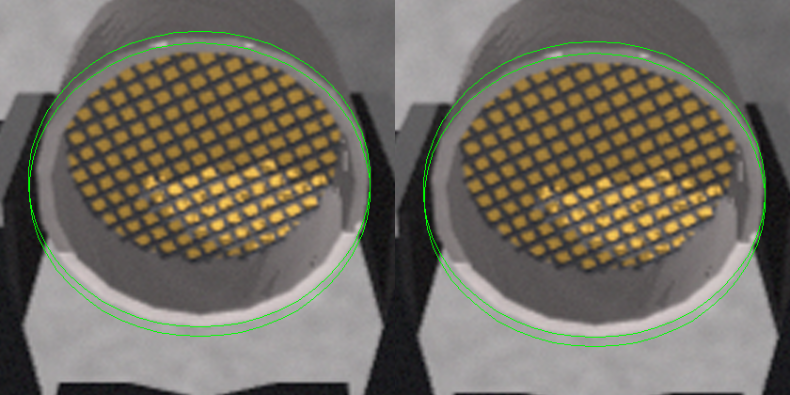

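```bash
python3 -m pendant '[0,0,0.02,0,0,0,0.04, 0,0,0.04,0,0,0,0.04, 0.01,-0.012,0.05,0,0,0,0.04, 0.03,-0.0364,0.01,0,0,0,0.04, 0.03,-0.0364,0,0,0,0,0.04, 0.03,-0.0364,0,0,0,0,0.04, 0.03,-0.036,0,0,0,0,0.04, 0.018,-0.0222,-0.015,0,0,0,0.04, 0,0,-0.01,0,0,0,0.04,0,0,-0.005,0,0,0,0.04,0,0,0,0,0,0,0.04,0,0,0,0,0,0,0.04]'
python3 - <<'E'
from h import *
cv2.imwrite("pics/w7.png",ctrl.camera("wrist")[:,:,::-1])
im=ctrl.camera("side"); s=ctrl.camera("scene")
a1=cv2.resize(im[170:270,345:465],None,fx=3.2,fy=3.2,interpolation=2); a2=cv2.resize(s[150:250,170:290],None,fx=3.2,fy=3.2,interpolation=2)
cv2.imwrite("pics/s7.png",np.hstack([a1,a2])[:,:,::-1])
E
```

```text
time_s: 12.4
eef_pos: [0.6006, -0.2773, 0.1047]
eef_rot: [0.5, -0.5, 0.5, -0.5]
wrist_force: [0.9, 0.1, -1.5]
opening: 0.638
```

View pics/w7.png

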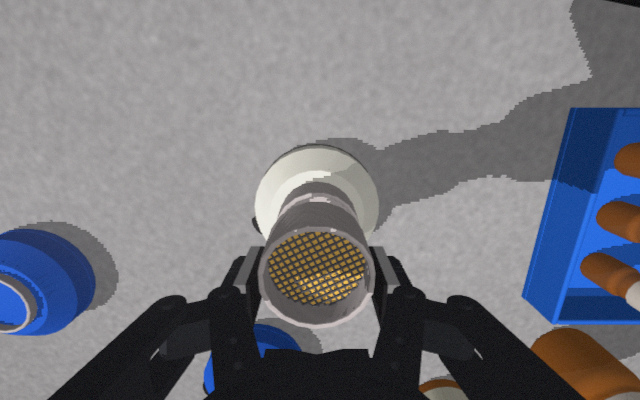

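View pics/s7.png

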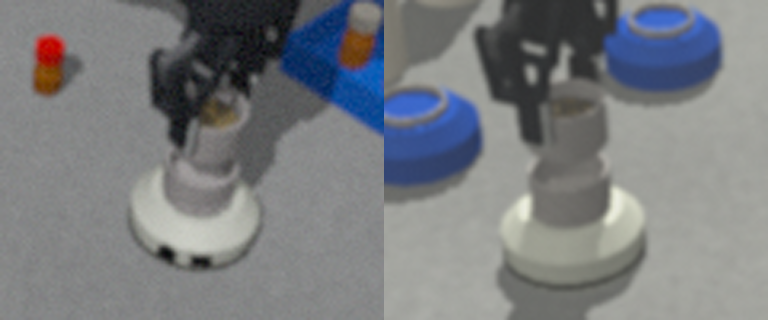

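```bash
python3 - <<'E'
from h import *
for n,(u0,v0) in [("side",(345,170)),("scene",(170,150))]:
    p=proj(cam(n),[[.601,-.2768,.047],[.601,-.2768,.073],[.601,-.2768,.090],[.601,-.2768,.130]]); print(n,np.round((p-[u0,v0])*3.2))
E
```

```text
side [[195. 182.]
 [199. 158.]
 [202. 142.]
 [210. 104.]]
scene [[188. 198.]
 [185. 168.]
 [183. 147.]
 [177.  97.]]
```

```bash
python3 -m pendant '[0.0005,-0.001,-0.006,0,0,0,0.04, 0,0,-0.006,0,0,0,0.04, 0,0,-0.005,0,0,0,0.04, 0,0,-0.003,0,0,0,0.04, 0,0,-0.001,0,0,0,0.04, 0,0,-0.001,0,0,0,0.04, 0,0,0,0,0,0,0.04]'
```

```text
time_s: 13.42
eef_pos: [0.6012, -0.2789, 0.0821]
eef_rot: [-0.5, 0.5, -0.5, 0.5]
wrist_force: [0.5, -0.2, -1.7]
opening: 0.636
```

```bash
python3 -m pendant '[0,0,-0.001,0,0,0,0.04, 0,0,0,0,0,0,0.04]'
```

```text
time_s: 13.68
eef_pos: [0.6012, -0.279, 0.082]
eef_rot: [-0.5, 0.5, -0.5, 0.5]
wrist_force: [-2.6, 1.1, 4.8]
opening: 0.637
```

```bash
python3 -m pendant '[0,0,0.0003,0,0,0,0.06, 0,0,0,0,0,0,0.0854, 0,0,0,0,0,0,0.0854, 0,0,0,0,0,0,0.0854, 0,0,0.02,0,0,0,0.0854, 0,0.01,0.04,0,0,0,0.0854, 0,0.02,0.03,0,0,0,0.0854, -0.01,0.03,0.02,0,0,0,0.0854, 0,0,0,0,0,0,0.0854, 0,0,0,0,0,0,0.0854]'
python3 - <<'E'
from ov import *
o=ctrl.get_obs(); im=ctrl.camera("wrist"); c=cam("wrist",o); cv2.imwrite("pics/w8.png",im[:,:,::-1])
overlay(im,c,[(.601,-.2765,.107,.028)],"pics/ov8.png",w=100,s=5)
im=ctrl.camera("side"); s=ctrl.camera("scene")
a1=cv2.resize(im[170:270,345:465],None,fx=3.2,fy=3.2,interpolation=2); a2=cv2.resize(s[150:250,170:290],None,fx=3.2,fy=3.2,interpolation=2)
cv2.imwrite("pics/s8.png",np.hstack([a1,a2])[:,:,::-1])
E
```

```text
time_s: 14.92
eef_pos: [0.5912, -0.2192, 0.1918]
eef_rot: [-0.5, 0.5, -0.5, 0.5]
wrist_force: [0.7, 0.3, -0.5]
opening: 0.999
```

View pics/ov8.png

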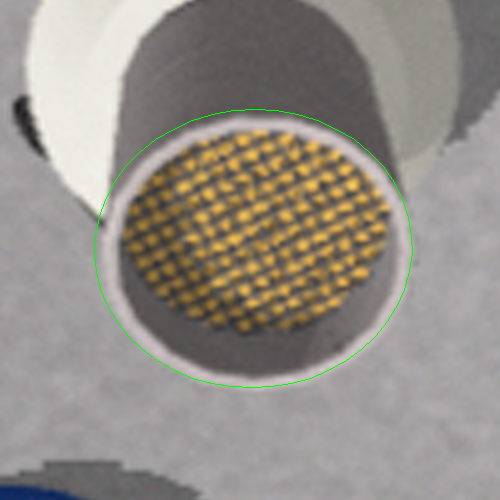

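View pics/s8.png

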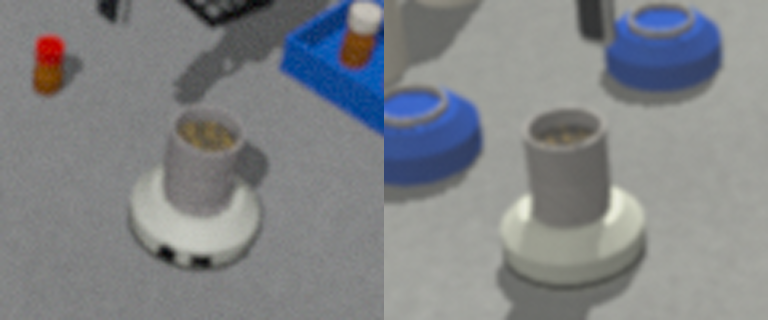

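```bash
python3 -m pendant '[-0.004,0.02,0,0,0,0,0.0854, -0.008,0.042,0,0,0,0,0.0854, -0.008,0.042,0,0,0,0,0.0854, -0.008,0.042,0,0,0,0,0.0854, -0.008,0.042,0,0,0,0,0.0854, -0.008,0.042,0,0,0,0,0.0854, -0.008,0.042,0,0,0,0,0.0854, -0.008,0.042,0,0,0,0,0.0854, -0.008,0.042,0,0,0,0,0.0854,-0.008,0.042,0,0,0,0,0.0854,0,0.022,0,0,0,0,0.0854,0,0,0,0,0,0,0.0854]'
python3 - <<'E'
from ov import *
from look import look
c,im,out=look("w9",[("coarse_mid",0,[.437,.263]),("lid_knob",0,[.62,.249])])
overlay(im,c,[(.437,.265,.054,.028),(.62,.251,.012,.028)],"pics/ov9.png",w=100,s=4)
E
```

```text
time_s: 16.58
eef_pos: [0.5138, 0.2031, 0.1907]
eef_rot: [-0.501, 0.501, -0.5, 0.499]
wrist_force: [-0.1, -1.1, -0.1]
opening: 0.997
tcp [0.5138 0.2031 0.1907] t 16.575
coarse_mid 0.88 [205.   95.1 268.3 152.5] [0.4381 0.2619] [-1.4 -1.3  3.5  3.6]
lid_knob 0.66 [391.  108.1 442.8 158.3] [0.6229 0.2507] [-1.  -1.2  1.   1.9]
lid_knob 0.17 [233.9 240.5 302.  310.3] [0.4463 0.088 ] [  4.9   3.7 -17.8 -20.3]
```

View pics/w9.png

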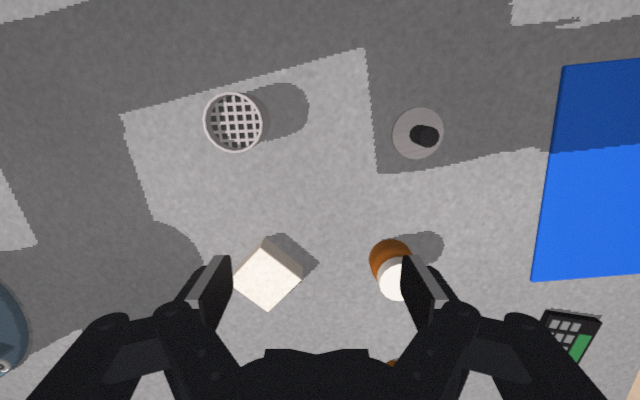

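View pics/ov9.png

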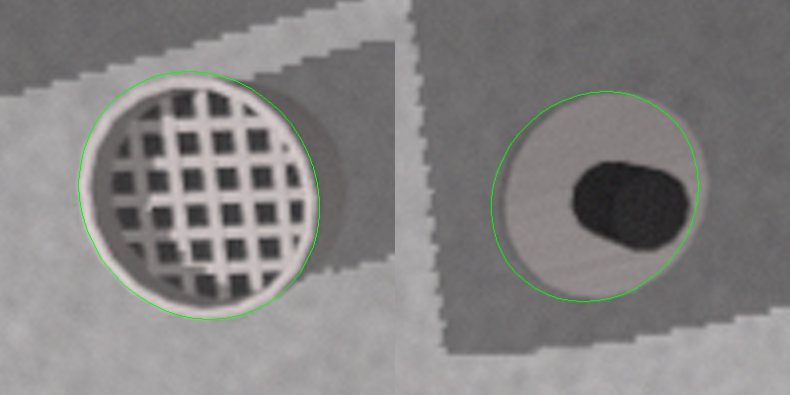

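```bash
python3 -m pendant '[-0.0256,0.02,-0.02,0,0,0,0.0854, -0.0256,0.02,-0.03,0,0,0,0.0854, -0.0256,0.0196,-0.03,0,0,0,0.0854, 0,0,-0.03,0,0,0,0.0854, 0,0,-0.03,0,0,0,0.0854, 0,0,-0.02,0,0,0,0.0854, 0,0,-0.01,0,0,0,0.0854, 0,0,0,0,0,0,0.0854, 0,0,0,0,0,0,0.0854]'
python3 - <<'E'
from h import *
cv2.imwrite("pics/w10.png",ctrl.camera("wrist")[:,:,::-1])
E
```

```text
time_s: 17.85
eef_pos: [0.4391, 0.2608, 0.0221]
eef_rot: [-0.5, 0.499, -0.5, 0.5]
wrist_force: [-0.3, 0.5, 0.4]
opening: 1.001
```

View pics/w10.png

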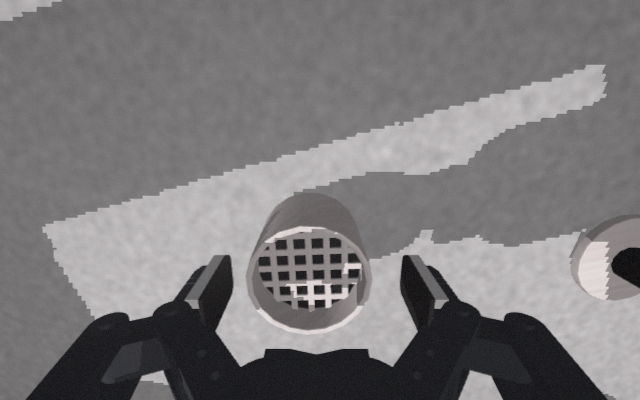

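```bash
python3 -m pendant '[-0.0022,0.0015,-0.001,0,0,0,0.0854, 0,0,0,0,0,0,0.0854, 0,0,0,0,0,0,0.04, 0,0,0,0,0,0,0.04, 0,0,0,0,0,0,0.04, 0,0,0,0,0,0,0.04,0,0,0,0,0,0,0.04]'
python3 - <<'E'
from ov import *
o=ctrl.get_obs(); im=ctrl.camera("wrist"); c=cam("wrist",o)
x,y=o["eef_pos"][:2]; overlay(im,c,[(x,y,.054,.028),(x,y+.002,.054,.028)],"pics/ov10.png",w=140,s=3)
E
```

```text
time_s: 18.77
eef_pos: [0.4365, 0.2625, 0.0206]
eef_rot: [0.5, -0.5, 0.5, -0.5]
wrist_force: [-1.1, 0.7, 6.7]
opening: 0.631
```

View pics/ov10.png

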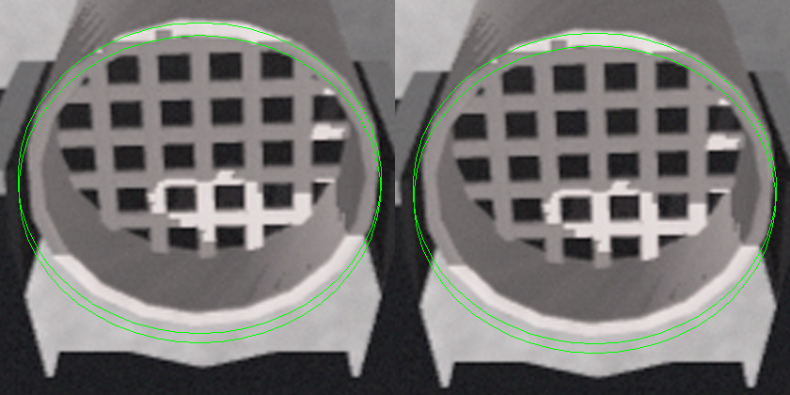

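```bash
python3 -m pendant '[0,0,0.02,0,0,0,0.04, 0,0,0.04,0,0,0,0.04, 0.006,-0.02,0.05,0,0,0,0.04, 0.012,-0.04,0.03,0,0,0,0.04, 0.0125,-0.042,0,0,0,0,0.04, 0.0125,-0.042,0,0,0,0,0.04,0.0125,-0.042,0,0,0,0,0.04,0.0125,-0.042,0,0,0,0,0.04,0.0125,-0.042,0,0,0,0,0.04,0.0125,-0.042,0,0,0,0,0.04,0.0125,-0.042,0,0,0,0,0.04,0.0125,-0.042,0,0,0,0,0.04]'
python3 -m pendant '[0.0125,-0.042,0,0,0,0,0.04, 0.0125,-0.042,0,0,0,0,0.04, 0.012,-0.035,0,0,0,0,0.04, 0.007,-0.02,0,0,0,0,0.04, 0,0,0,0,0,0,0.04, 0,0,0,0,0,0,0.04]'
```

```text
time_s: 20.32
eef_pos: [0.5537, -0.1349, 0.1593]
eef_rot: [0.5, -0.5, 0.501, -0.5]
wrist_force: [0.3, 0.9, -1.3]
opening: 0.63
time_s: 21.08
eef_pos: [0.5974, -0.2716, 0.1593]
eef_rot: [0.5, -0.5, 0.501, -0.499]
wrist_force: [-0.6, 0.6, -1.0]
opening: 0.627
```

```bash
python3 -m pendant '[0.002,-0.004,-0.005,0,0,0,0.04, 0.002,-0.004,-0.01,0,0,0,0.04, 0,0,0,0,0,0,0.04, 0,0,0,0,0,0,0.04]'
python3 - <<'E'
from h import *
cv2.imwrite("pics/w11.png",ctrl.camera("wrist")[:,:,::-1])
im=ctrl.camera("side"); s=ctrl.camera("scene")
a1=cv2.resize(im[150:250,345:465],None,fx=3.2,fy=3.2,interpolation=2); a2=cv2.resize(s[130:230,170:290],None,fx=3.2,fy=3.2,interpolation=2)
cv2.imwrite("pics/s11.png",np.hstack([a1,a2])[:,:,::-1])
E
```

```text
time_s: 21.58
eef_pos: [0.6019, -0.2805, 0.1449]
eef_rot: [0.5, -0.5, 0.5, -0.5]
wrist_force: [-0.4, 0.0, -0.9]
opening: 0.633
```

View pics/w11.png

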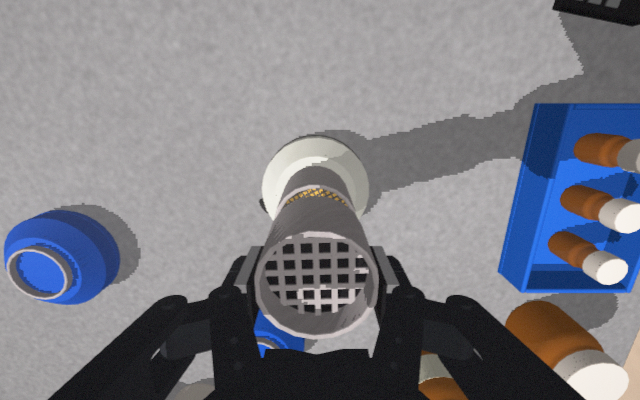

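View pics/s11.png

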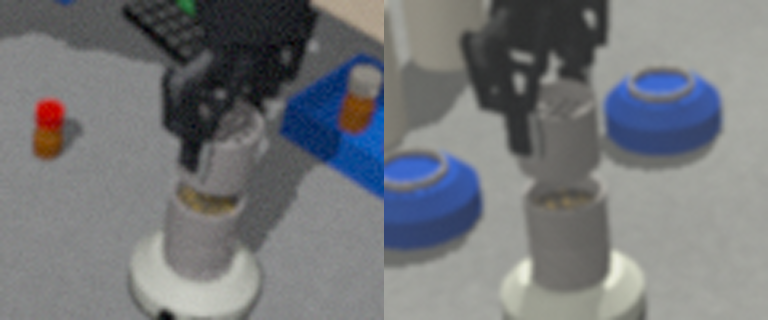

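```bash
python3 -m pendant '[-0.0007,0.0007,-0.006,0,0,0,0.04, 0,0,-0.006,0,0,0,0.04, 0,0,-0.005,0,0,0,0.04, 0,0,-0.003,0,0,0,0.04, 0,0,-0.002,0,0,0,0.04, 0,0,-0.001,0,0,0,0.04, 0,0,0,0,0,0,0.04]'
```

```text
time_s: 22.6
eef_pos: [0.6014, -0.28, 0.1223]
eef_rot: [-0.5, 0.5, -0.5, 0.5]
wrist_force: [0.3, -0.3, -1.1]
opening: 0.627
```

```bash
python3 -m pendant '[0,0,-0.001,0,0,0,0.04, 0,0,-0.0005,0,0,0,0.04,0,0,0,0,0,0,0.04]'
```

```text
time_s: 22.98
eef_pos: [0.6016, -0.2802, 0.1216]
eef_rot: [-0.5, 0.5, -0.5, 0.5]
wrist_force: [-2.2, 1.0, 5.3]
opening: 0.632
```

Seated at the predicted 0.1216. Release, retreat, check.

```bash
python3 -m pendant '[0,0,0.0003,0,0,0,0.06, 0,0,0,0,0,0,0.0854, 0,0,0,0,0,0,0.0854, 0,0,0,0,0,0,0.0854, 0,0,0.02,0,0,0,0.0854, 0,0.0,0.04,0,0,0,0.0854, 0,0.02,0.03,0,0,0,0.0854, -0.01,0.04,0.01,0,0,0,0.0854, 0,0,0,0,0,0,0.0854, 0,0,0,0,0,0,0.0854]'
python3 - <<'E'
from ov import *
o=ctrl.get_obs(); im=ctrl.camera("wrist"); c=cam("wrist",o); cv2.imwrite("pics/w12.png",im[:,:,::-1])
overlay(im,c,[(.601,-.2765,.155,.028)],"pics/ov12.png",w=120,s=4)
im=ctrl.camera("side"); s=ctrl.camera("scene")
a1=cv2.resize(im[150:250,345:465],None,fx=3.2,fy=3.2,interpolation=2); a2=cv2.resize(s[130:230,170:290],None,fx=3.2,fy=3.2,interpolation=2)
cv2.imwrite("pics/s12.png",np.hstack([a1,a2])[:,:,::-1])
E
```

```text
time_s: 24.22
eef_pos: [0.5916, -0.2203, 0.222]
eef_rot: [-0.5, 0.5, -0.499, 0.5]
wrist_force: [-0.0, -0.7, -0.1]
opening: 0.998
```

View pics/ov12.png

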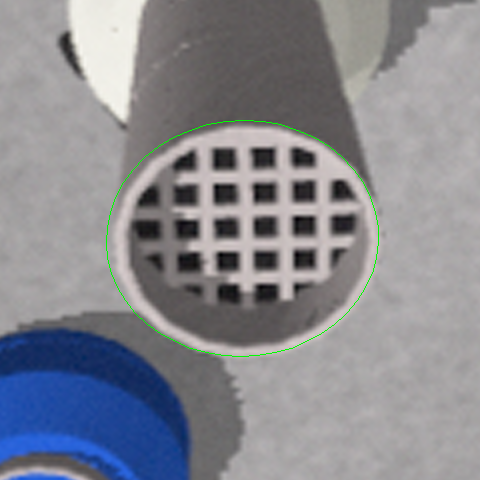

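View pics/s12.png

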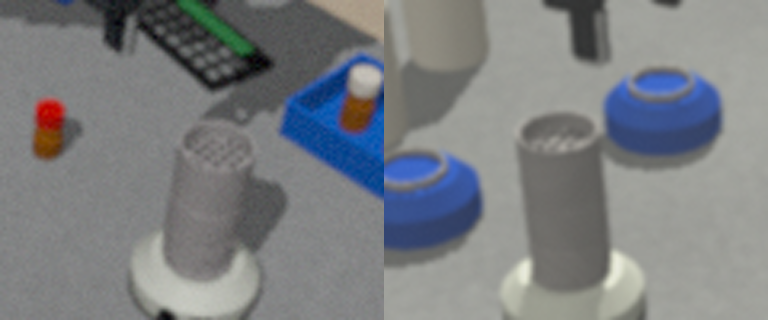

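```bash
python3 -m pendant '[0.002,0.02,0,0,0,0,0.0854, 0.003,0.042,0,0,0,0,0.0854, 0.003,0.044,0,0,0,0,0.0854, 0.003,0.044,0,0,0,0,0.0854,0.003,0.044,0,0,0,0,0.0854,0.003,0.044,0,0,0,0,0.0854,0.003,0.044,0,0,0,0,0.0854,0.003,0.044,-0.02,0,0,0,0.0854,0.003,0.044,-0.03,0,0,0,0.0854,0.003,0.044,-0.03,0,0,0,0.0854,0.002,0.044,-0.02,0,0,0,0.0854,0,0.011,0,0,0,0,0.0854]'
python3 -m pendant '[0,0,0,0,0,0,0.0854,0,0,0,0,0,0,0.0854]'
python3 - <<'E'
from ov import *
from look import look
c,im,out=look("w13",[("lid_knob",0,[.62,.249])])
overlay(im,c,[(.622,.251,.012,.028),(.622,.251,.046,.01)],"pics/ov13.png",w=110,s=4)
E
```

```text
time_s: 25.88
eef_pos: [0.6197, 0.2521, 0.1181]
eef_rot: [-0.499, 0.502, -0.5, 0.498]
wrist_force: [0.1, -0.1, 0.1]
opening: 1.0
time_s: 26.12
eef_pos: [0.6231, 0.248, 0.1221]
eef_rot: [-0.5, 0.499, -0.5, 0.501]
wrist_force: [0.4, -0.1, 1.4]
opening: 1.001
tcp [0.6231 0.248  0.1221] t 26.125
lid_knob 0.57 [284.3 160.3 345.  220.9] [0.6226 0.2511] [-0.8 -0.1  0.8  0.2]
lid_knob 0.34 [273.4 308.4 325.6 353.4] [0.6062 0.0999] [-0.3 -5.6  0.3  9.5]
```

View pics/ov13.png

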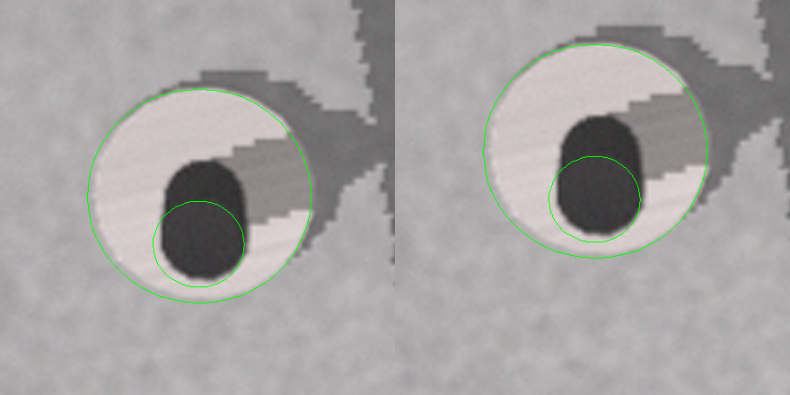

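```bash
python3 -m pendant '[-0.0005,0.001,-0.03,0,0,0,0.0854, 0,0,-0.03,0,0,0,0.0854, 0,0,-0.025,0,0,0,0.0854, 0,0,-0.015,0,0,0,0.0854, 0,0,-0.005,0,0,0,0.0854, 0,0,0,0,0,0,0.0854, 0,0,0,0,0,0,0.0854]'
python3 - <<'E'
from h import *
cv2.imwrite("pics/w14.png",ctrl.camera("wrist")[:,:,::-1])
E
```

```text
time_s: 27.1
eef_pos: [0.6228, 0.2501, 0.0173]
eef_rot: [0.501, -0.499, 0.5, -0.5]
wrist_force: [0.9, -0.3, -0.1]
opening: 0.997
```

View pics/w14.png

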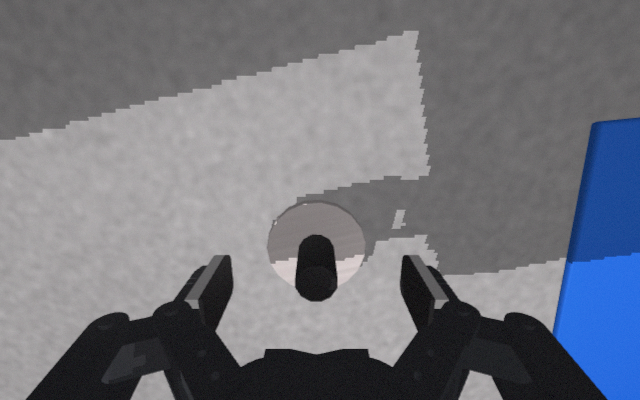

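```bash
python3 -m pendant '[0,0,0,0,0,0,0.03, 0,0,0,0,0,0,0.01, 0,0,0,0,0,0,0.01, 0,0,0,0,0,0,0.01, 0,0,0,0,0,0,0.01,0,0,0,0,0,0,0.01,0,0,0,0,0,0,0.01,0,0,0,0,0,0,0.01]'
python3 - <<'E'
from ov import *
o=ctrl.get_obs(); im=ctrl.camera("wrist"); c=cam("wrist",o); cv2.imwrite("pics/w15.png",im[:,:,::-1])
x,y=o["eef_pos"][:2]; overlay(im,c,[(x,y,.012,.028),(x,y+.002,.012,.028)],"pics/ov15.png",w=140,s=3)
E
```

```text
time_s: 28.15
eef_pos: [0.622, 0.2501, 0.0162]
eef_rot: [0.5, -0.5, 0.5, -0.5]
wrist_force: [0.2, 0.6, 2.6]
opening: 0.214
```

View pics/ov15.png

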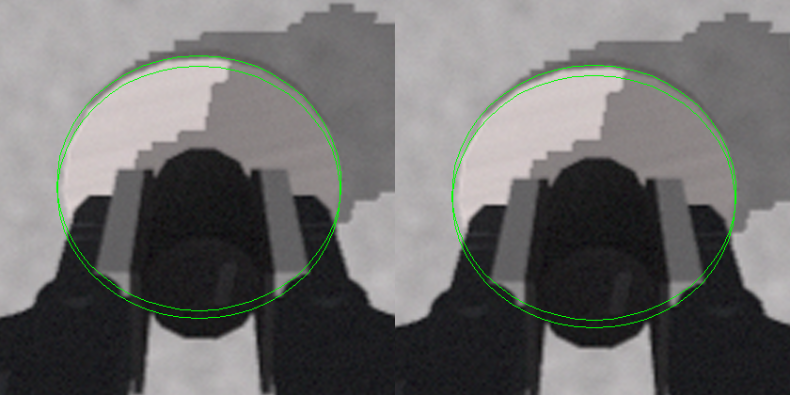

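```bash
python3 -m pendant '[0,0,0.02,0,0,0,0.01, 0,0,0.04,0,0,0,0.01, 0,-0.02,0.05,0,0,0,0.01, -0.002,-0.035,0.05,0,0,0,0.01, -0.002,-0.042,0.04,0,0,0,0.01, -0.002,-0.042,0,0,0,0,0.01, -0.002,-0.042,0,0,0,0,0.01, -0.002,-0.042,0,0,0,0,0.01, -0.002,-0.042,0,0,0,0,0.01, -0.002,-0.042,0,0,0,0,0.01, -0.002,-0.042,0,0,0,0,0.01, -0.002,-0.042,0,0,0,0,0.01]'
python3 -m pendant '[-0.002,-0.042,0,0,0,0,0.01, -0.002,-0.042,0,0,0,0,0.01, 0,-0.032,0,0,0,0,0.01, 0,-0.015,-0.005,0,0,0,0.01, 0,0,0,0,0,0,0.01, 0,0,0,0,0,0,0.01]'
```

```text
time_s: 29.7
eef_pos: [0.6034, -0.1423, 0.217]
eef_rot: [-0.5, 0.5, -0.5, 0.5]
wrist_force: [0.1, -1.0, -0.4]
opening: 0.22
time_s: 30.45
eef_pos: [0.5998, -0.2706, 0.2109]
eef_rot: [0.5, -0.5, 0.5, -0.499]
wrist_force: [0.1, -0.3, -1.8]
opening: 0.216
```

```bash
python3 -m pendant '[0.0008,-0.004,-0.01,0,0,0,0.01, 0.0008,-0.0038,-0.01,0,0,0,0.01, 0,0,-0.005,0,0,0,0.01, 0,0,0,0,0,0,0.01,0,0,0,0,0,0,0.01]'
python3 - <<'E'
from h import *
cv2.imwrite("pics/w16.png",ctrl.camera("wrist")[:,:,::-1])
im=ctrl.camera("side"); s=ctrl.camera("scene")
a1=cv2.resize(im[130:230,345:465],None,fx=3.2,fy=3.2,interpolation=2); a2=cv2.resize(s[110:210,170:290],None,fx=3.2,fy=3.2,interpolation=2)
cv2.imwrite("pics/s16.png",np.hstack([a1,a2])[:,:,::-1])
E
```

```text
time_s: 31.08
eef_pos: [0.6015, -0.2798, 0.1862]
eef_rot: [-0.5, 0.5, -0.5, 0.5]
wrist_force: [0.4, -0.3, -1.3]
opening: 0.213
```

View pics/w16.png

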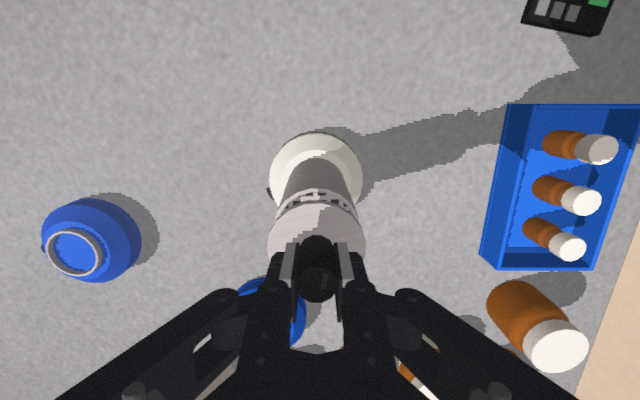

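View pics/s16.png

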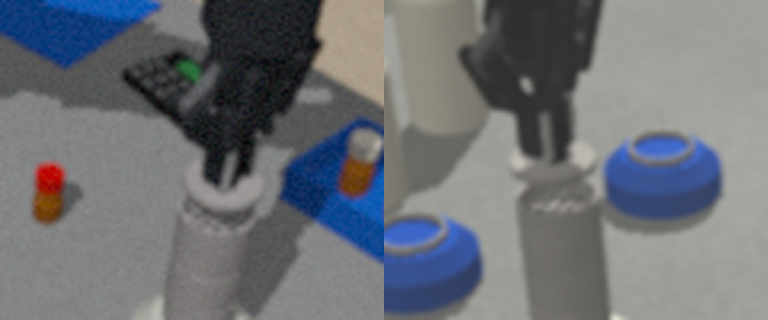

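```bash
python3 -m pendant '[0,0.0013,-0.004,0,0,0,0.01, 0,0,-0.005,0,0,0,0.01, 0,0,-0.004,0,0,0,0.01, 0,0,-0.003,0,0,0,0.01, 0,0,-0.002,0,0,0,0.01, 0,0,-0.001,0,0,0,0.01, 0,0,-0.001,0,0,0,0.01,0,0,0,0,0,0,0.01]'
```

```text
time_s: 32.22
eef_pos: [0.6014, -0.2785, 0.166]
eef_rot: [0.5, -0.5, 0.5, -0.5]
wrist_force: [-0.6, 0.2, -1.0]
opening: 0.221
```

```bash
python3 -m pendant '[0,0,-0.001,0,0,0,0.01, 0,0,-0.0005,0,0,0,0.01,0,0,0,0,0,0,0.01]'
```

```text
time_s: 32.6
eef_pos: [0.6016, -0.2787, 0.1652]
eef_rot: [-0.5, 0.5, -0.5, 0.5]
wrist_force: [-1.4, 0.6, 3.0]
opening: 0.217
```

```bash
python3 -m pendant '[0,0,0.0003,0,0,0,0.03, 0,0,0,0,0,0,0.06, 0,0,0,0,0,0,0.06, 0,0,0,0,0,0,0.06, 0,0,0.02,0,0,0,0.06, 0,0.0,0.04,0,0,0,0.06, 0,0.02,0.03,0,0,0,0.06, -0.02,0.04,0.01,0,0,0,0.06, -0.02,0.04,0,0,0,0,0.06, 0,0,0,0,0,0,0.06, 0,0,0,0,0,0,0.06]'
python3 - <<'E'
from h import *
from look import look
c,im,out=look("w17",[("lid_knob",.149,[.6,-.277])])
im=ctrl.camera("side"); s=ctrl.camera("scene")
for n in ("side","scene"):
    for t in ("jar_mid","vial_mid","paperbox_mid"):
        d=ctrl.silhouettes(t,n); print(n,t,d and np.round(d[0]["bbox"],1))
cv2.imwrite("pics/scene17.png",s[:,:,::-1])
a1=cv2.resize(im[130:260,345:465],None,fx=3.2,fy=3.2,interpolation=2); a2=cv2.resize(s[120:250,170:290],None,fx=3.2,fy=3.2,interpolation=2)
cv2.imwrite("pics/s17.png",np.hstack([a1,a2])[:,:,::-1])
E
```

```text
time_s: 33.98
eef_pos: [0.562, -0.179, 0.2663]
eef_rot: [-0.5, 0.5, -0.499, 0.501]
wrist_force: [0.2, 0.1, 0.1]
opening: 0.705
tcp [ 0.562  -0.179   0.2663] t 33.975
lid_knob 0.78 [327.9 264.2 377.8 321. ] [ 0.5991 -0.2765] [-3.8 -1.7  2.9  2.3]
side jar_mid [307.3 150.3 322.8 173.7]
side vial_mid [357.7 182.3 366.7 200. ]
side paperbox_mid [260.8 179.6 287.1 201.8]
scene jar_mid []
scene vial_mid [295.9 231.7 308.9 261.6]
scene paperbox_mid [383.5 211.4 419.8 245. ]
```

View pics/s17.png

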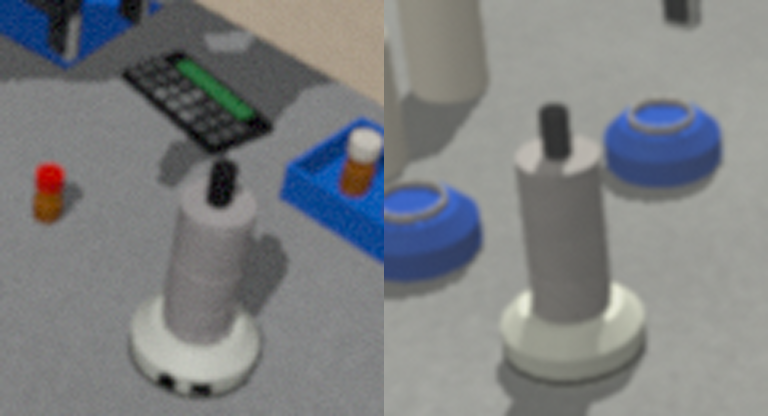

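View pics/scene17.png

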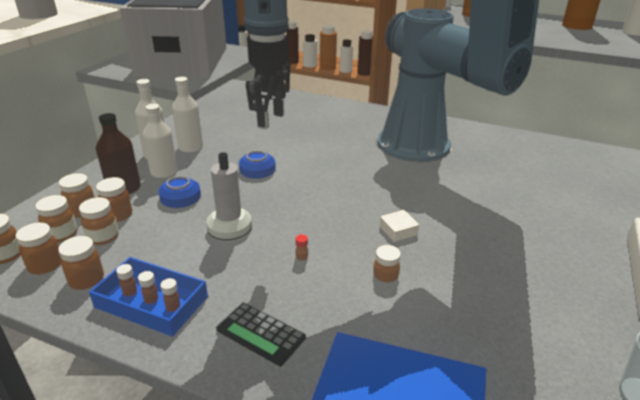

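View pics/w17.png

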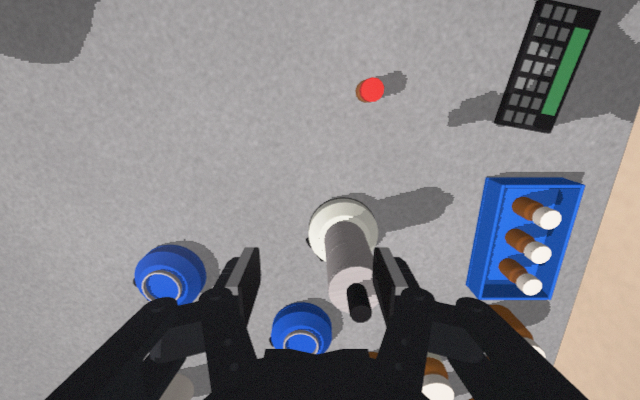

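The column is complete, straight and flush at scene pixel (227,195). The jar, vial and box are unmoved and the gripper is clear, so I'm handing in.

```bash
python3 -c "
from bench import ctrl
print(ctrl.get_obs()['time_s']); print(ctrl.hand_in())"
```

```text
34.475
the job is handed in; nothing more can be done
None
```

I built the column on the white shaker in the order asked: pan, fine sieve, coarse sieve, then the lid. I handed it in at about 34.5 s of the 106 s allowed.

- **Seating:** Each part was lowered until it stopped. It stopped within about 0.1 mm of the tool height worked out for fully home: 0.0506, 0.082, 0.1216 and 0.1652 m. The force read at each stop was at most about 8 N.
- **Final look:** The scene and side pictures show a straight column with no visible gaps and the lid's knob upright. The gripper is open and well clear.
- **Bystanders:** The jar, vial and box are where they were, within about 3 px of their first positions. The network missed the jar in the last scene picture. It does show there by eye at its old place, about (387,263), and the network found it in the side view.
- **Disagreements:** The wrist camera gave y positions about 3 mm off the two fixed cameras. The rims also looked up to about 7% smaller in it than predicted. I placed each part by shifts measured relative to the grasp, so neither affected the result.

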